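Fetch a forked clamp from the tilt-out bin for the setup tray

ROBOT

A 7-joint arm with a two-finger parallel gripper is mounted at the origin on the work surface. World frame = base frame: x ahead of the robot, y to its left, z up, the work surface at z = 0. Lengths are in m, angles in rad, forces in N, time in s.
With the tool pointing down it reaches from about 0.375 to 0.925 m from the base axis. Payload 3.1 kg.
Tool frame: the origin (TCP) lies on the centre line of the jaws, within the pads' length; the fingertips stand 25 mm ahead of it and the grasp point (between the pads) lies 6 mm ahead of it; z points along the fingers, y is the line along which they close (so a half turn about z gives the same grasp; the last joint's range is limited). The gripper opens to 85 mm and grips with 20 to 120 N. Pads are 22 mm wide; open, the fingers measure 114 mm over their backs; the gripper's body (76 mm by 85 mm) begins 54 mm behind the grasp point. The pads swing forward as they close: fully open they stand 13 mm farther back than shut.
Start: joints at [-1.439, 0.383, 0.044, 1.598, -0.018, 1.161, -0.05], TCP at [0.148, 0.633, 0.256] pointing down, gripper open.
Joint ranges: [-2.61, 2.61], [-0.41, 2.15], [-1.48, 1.57], [0, 2.5], [-1.57, 4.71], [0.05, 1.97], [-2.85, 2.85]. Speed limits (rad/s): [2.79, 2.79, 3.14, 3.14, 3.14, 3.14, 3.14].

INTERFACE

Orientations are given as a unit quaternion [w, x, y, z].
In Python, from workcell import arm, cams, silhouettes, landmark_of gives the robot as it stands. The module is installed in compiled form; this text tells all that it offers.
- The arm moves only by the tool send_rows, never from a script. Its argument "targets" is a list of rows, each a list of 3 entries, a list of its own where there are three numbers: the opening, from 0 (shut) to 1 (fully open), then the shift along the tool's x, y, z in mm, then the turn about the tool's z in rad. A call has 1 to 12 rows; each row is the pose to reach, as a shift and turn from the pose commanded when the call began, along the tool's axes at that moment; what a row does not reach only later rows make up. A row lasts 1/12 s, in which the tool goes at most 41.7 mm and 7.16 degrees, less where a joint would pass 70% of its speed; a pose out of reach is approached as far as the arm can. A call with a gripper value outside its range is refused whole. The fingers move at their own pace and stop on an object; "squeeze" is the grip in N (left out, the last holds). Time passes only in rows, so rows that repeat a pose let the fingers close. It gives the time, the measured TCP pose, the force, the opening and the grip force at its end, in the units of the state.
- arm.get_obs(): the state, without advancing time (a new reading comes with each control period).
- cams.camera(name): name is "scene" or "side" or "wrist"; returns a dict with "pixels" (480x640x3 uint8, red, green, blue), "intrinsics" (3x3 intrinsics, pixels), "k1" (the pictures are not rectified: a ray, as slopes to the right and down, at radius r is drawn at 1 + k1 r^2 times it, then the intrinsics apply), "camera_from_world" (4x4, takes a point from world to camera coordinates). Camera axes: x right, y down, z forward; pixel columns grow to the right and rows downward; lengths in m; the calibration is good to about 2 mm. A picture is of the moment at which its call begins. There is no depth.
- arm.sign_off(): hands the job in; it is judged then, once.
Trained networks look in a picture, given as the dict that the camera call returned (one of the last four; its "shot" number tells which), for a name from the list of things; names that differ only in an ending like _2 or _b are one class to them, and where a whole thing is asked for, a point or a joint stands for the part that bears it (a point fixed in the world has none). Each returns a list of dicts, best first, with "p" (0 to 1); they miss things now and then, are a little off and sometimes report something else, mostly with a low value. They report only what shows in the picture. A call takes as long as a camera call.
- silhouettes(picture, label): "pixels" (480x640 bool, what is visible of it) and "rect" ([left, top, width, height] as shares, 0 to 1, of the picture: columns of its width, rows of its height, round what is visible of it).
- landmark_of(picture, label): "point" ([column, row] as shares, 0 to 1, of the picture: columns of its width, rows of its height: a listed point, or the origin of a listed thing).
The state is a dict: "time": time; "joints": joint angles; "qd": joint speeds; "joint_torque": joint torques, N m; "tcp_pos": TCP position; "tcp_rot": TCP orientation; "ft_force": force on the tool from outside, world axes, zero at the start; "wrist_torque": the same for the moment, N m; "finger_gap": finger opening in m; "grasp_force": force on a finger pad.
Only numpy, scipy, OpenCV 4.12 (cv2) and the standard library are available. Lean on these libraries where they do the work, as an engineer would, in place of code of your own. Each camera call takes 0.05 s, during which the arm holds its last target. There are 200 camera calls.

TASK

Tip the bin in the grey cabinet fully out by its loop handle, take the forked clamp out of it and lay it flat in the empty recess of the black foam tray (either way round, either face up). Then push the bin fully shut again, leaving the other two parts in their own compartments and the mug and the wrench alone.

Things in the scene. Friction and masses are not known exactly. Their poses are not given: they have to be found in the camera images.
- cabinet: Fixed grey sheet-metal cabinet on the table, 130 deep x 436 wide x 210 mm high, open at the front. Origin on the table under the hinge line at mid width; its x points away from the front into the cabinet (the front faces the robot), y along its width, z up. Its roof covers the bin when shut.
- bin (a joint): Tilt-out blue bin in the cabinet front: a bottom-hinged panel (408 wide x 163 high x 8 mm) with three open pockets on its inner side. 0 = shut, panel upright; 1.25 rad = fully out, panel leaning toward the robot, 18 deg above level, inner face up. The hinge has friction and damping; past about 0.3 rad its weight slowly carries it open, nearly shut it stays shut.
- bin_hinge (a point): Middle of the bin's hinge line, 35 mm above the table, at the panel's inner face; turns with the bin; hinge axis = cabinet y. Pockets lie 134 mm apart along y (one at mid width), each 128 wide inside and 56 mm deep from the panel. The pocket floor starts 30 mm from the hinge and slopes up 10 deg away from the panel; there is no back wall; dividers (6 mm thick) reach 130 mm from the hinge.
- bin_bar (a point): Middle of the grip bar of the bin's loop handle: round steel bar, 12 mm diameter, 140 mm long along the cabinet's y, standing 50 mm above the panel's top edge on two legs (clear opening 44 mm high, 128 mm wide). 215 mm from the hinge; shut, it is 250 mm above the table and 40 mm above the cabinet roof. The bar can turn between the fingers.
- fork: The forked clamp: aluminium bar 110 long x 44 wide x 24 mm thick, with an 18 mm wide, 65 mm long slot open at one end. Origin at mid width of the solid end on the panel-side face; z along the length to the slotted end, y across, x through the thickness. Starts standing on its solid end in a pocket; lies on the sloping panel, slotted end to the robot, when the bin is out.
- fork_mid (a point): Centre of the forked clamp (axes as fork): 12 mm under either broad face, 55 mm from either end.
- step_block: Plain aluminium step block, 90 long x 44 wide, with four steps 40, 32, 24 and 16 mm thick. Origin at the middle of its thick end on the panel side, z along the length, x through the thickness. Stands in another pocket; to be left there.
- angle: Plain aluminium angle (L section), 100 long, legs 48 and 40 mm, 8 mm thick. Origin at one end on the panel-side leg, z along the length. Stands in another pocket; to be left there.
- tray: Fixed two-layer foam tray, black with a grey bottom layer that shows in the recesses, 200 (x) x 170 (y) x 32 mm high. Origin under its centre, z up. It has two recesses along x: a narrow one (y = +59 mm) already filled by a threaded stud, and the empty one for the clamp.
- recess (a point): Centre of the floor of the empty recess: 124 mm long along the tray's x, 58 mm wide along its y, 18 mm deep, floor 14 mm above the table, with finger notches at the middle of both long sides (64 mm long, the opening there is 104 mm across). Axes as the tray's.
- mug: Yellow mug, 80 mm across, 95 mm high, origin under its centre; a bystander.
- wrench: Steel wrench 180 mm long, lying on the table, handle to its -x; a bystander.

How it is judged:
On the way, in this order (a step that is already met when the one before it is completed fails the run):
1. the bin is tipped fully out (over 1.15 rad) (value of joint bin above 1.15 rad), for 0.1 s.
2. the forked clamp lies flat in the empty recess (x of fork_mid in the frame of recess between -0.012 and 0.012 m and y of fork_mid in the frame of recess between -0.012 and 0.012 m and z of fork_mid in the frame of recess below 0.016 m and angle between the x axis of fork and the z axis of tray, either way round below 0.1 rad), for 0.1 s.
At the end, for the whole second after the job is handed in: The forked clamp rests flat (within 0.10 rad) in the empty recess, centred within 12 mm along both tray axes and its centre under 16 mm above the floor; the bin is shut (under 0.06 rad); step block and angle lie within 80 mm of where they started (all of step 2 and value of joint bin below 0.06 rad and linear speed of fork below 0.02 m/s and distance of each of step_block, angle from where it was at the start of the episode below 0.08 m); the robot touches nothing.
It fails at once if the mug or the wrench is shifted by more than 30 mm (distance of any of mug, wrench from where it was at the start of the episode above 0.03 m).
It also fails if it takes over 72 s, if anything falls off the work surface, if the arm or the gripper's body presses on something with over 40 N, if the wrist force passes 120 N, or if a joint passes its speed limit or range.

## Working session

There is one attempt and no reset: what is moved stays moved. The work goes in short steps, Python scripts to look and compute and a tool call to move; the robot and the scene stay as the last step left them, time stands still between calls to the robot, and variables do not carry over. Pictures are saved under pics/ and viewed, at most 10 in all, crops included, and the job is handed in when it is done.

Besides the shell and the picture viewer there is one more tool, called after ">>>" as name(argument=value, ...), one argument or row to a line, values as JSON. send_rows: Moves the arm, as the interface text tells. Its arguments: {"type":"object","properties":{"targets":{"type":"array"},"squeeze":{"type":"number"}},"required":["targets"]}

```bash
mkdir -p pics
cat > h.py <<'E'
import numpy as np, cv2
from scipy.optimize import least_squares
from scipy.spatial.transform import Rotation as R
from workcell import arm, cams, silhouettes, landmark_of
def ray(p,uv):
    K=np.array(p["intrinsics"]); x,y=(uv[0]-K[0,2])/K[0,0],(uv[1]-K[1,2])/K[1,1]
    rd=np.hypot(x,y); r=rd
    for _ in range(20): r=rd/(1+p["k1"]*r*r)
    s=r/rd if rd>0 else 1
    T=np.array(p["camera_from_world"]); d=T[:3,:3].T@np.array([x*s,y*s,1]); return -T[:3,:3].T@T[:3,3], d/np.linalg.norm(d)
def proj(p,X):
    T=np.array(p["camera_from_world"]);K=np.array(p["intrinsics"]);c=T[:3,:3]@np.asarray(X,float)+T[:3,3]
    x,y=c[:2]/c[2]; f=1+p["k1"]*(x*x+y*y); return np.array([K[0,0]*x*f+K[0,2],K[1,1]*y*f+K[1,2]])
def tri(obs):
    A=0;b=0;rs=[ray(p,uv) for p,uv in obs]
    for o,d in rs: M=np.eye(3)-np.outer(d,d);A=A+M;b=b+M@o
    X=np.linalg.solve(A,b); return X,[round(float(np.linalg.norm((np.eye(3)-np.outer(d,d))@(X-o)))*1000,1) for o,d in rs]
def atz(p,uv,z):
    o,d=ray(p,uv); return o+d*(z-o[2])/d[2]
def lm(p,n,mn=0.3):
    l=landmark_of(p,n); 
    return (np.array(l[0]["point"])*[640,480],l[0]["p"]) if l and l[0]["p"]>mn else (None,0)
def save(p,n): cv2.imwrite(f"pics/{n}.png",p["pixels"][:,:,::-1])
def quat(o): q=o["tcp_rot"]; return R.from_quat([q[1],q[2],q[3],q[0]])
def st():
    o=arm.get_obs(); Rm=quat(o).as_matrix(); print("t",round(o["time"],2),"tcp",np.round(o["tcp_pos"],4),"R",np.round(Rm,3).tolist(),"F",np.round(o["ft_force"],1),"gap",round(o["finger_gap"],4),"gf",np.round(o["grasp_force"],1),"j",np.round(o["joints"],2)); return o,Rm
E
cat > a.py <<'E'
from h import *
o,Rm=st()
P={n:cams.camera(n) for n in("scene","side","wrist")}
for n in P: save(P[n],n+"0")
cv2.imwrite("pics/both0.png",cv2.resize(np.vstack([np.hstack([P["scene"]["pixels"],P["side"]["pixels"]])])[:,:,::-1],(800,300)))
for n in ["cabinet","bin_hinge","bin_bar","fork","fork_mid","step_block","angle","tray","recess","mug","wrench"]:
    ob=[];s=n+": "
    for c in P:
        u,pp=lm(P[c],n)
        if u is not None: s+=f"{c} {np.round(u,1)} {pp:.2f}; "; ob.append((P[c],u))
    if len(ob)>1: X,e=tri(ob); s+=f"X {np.round(X,4)} e {e}"
    print(s)
E
python3 a.py
```

```text
t 0.0 tcp [0.1479 0.632  0.2549] R [[-0.974, 0.228, -0.0], [0.228, 0.974, -0.003], [-0.0, -0.003, -1.0]] F [-0.7 -0.1 -0.7] gap 0.0852 gf 0.0 j [-1.44  0.38  0.04  1.6  -0.02  1.16 -0.05]
cabinet: scene [296.6 266.6] 0.84; 
bin_hinge: scene [296.2 265.5] 0.95; 
bin_bar: scene [292.8 242.7] 0.73; side [348.3 241.6] 0.91; X [0.6309 0.1414 0.2459] e [0.8, 0.8]
fork: scene [333.8 225.4] 0.48; 
fork_mid: scene [287.6 253.9] 0.44; 
step_block: scene [254.4 297.8] 0.50; 
angle: scene [334.9 226.2] 0.55; 
tray: side [239.2 170.2] 0.78; 
recess: scene [463.1 200.4] 0.82; side [233.5 159.8] 0.89; X [ 0.5306 -0.3125  0.0318] e [2.9, 2.9]
mug: scene [379.  169.5] 0.88; side [228.2 237.8] 0.97; X [ 0.7356 -0.1958  0.0025] e [2.7, 2.7]
wrench: scene [189.6 406.4] 0.61; side [483.8 308. ] 0.70; X [ 0.5173  0.5325 -0.009 ] e [5.3, 5.3]
```

View pics/scene0.png

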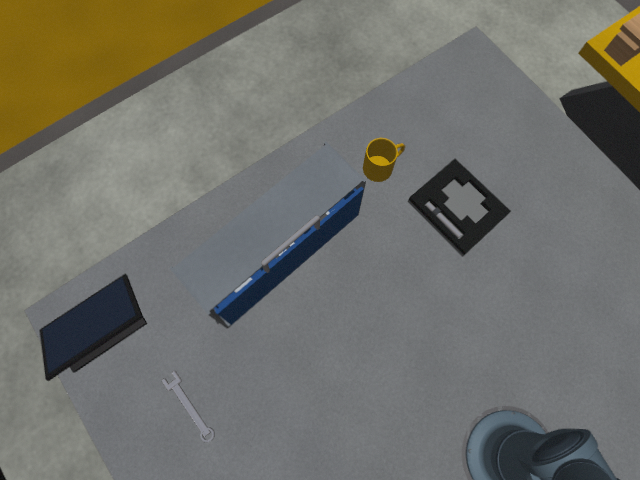

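View pics/side0.png

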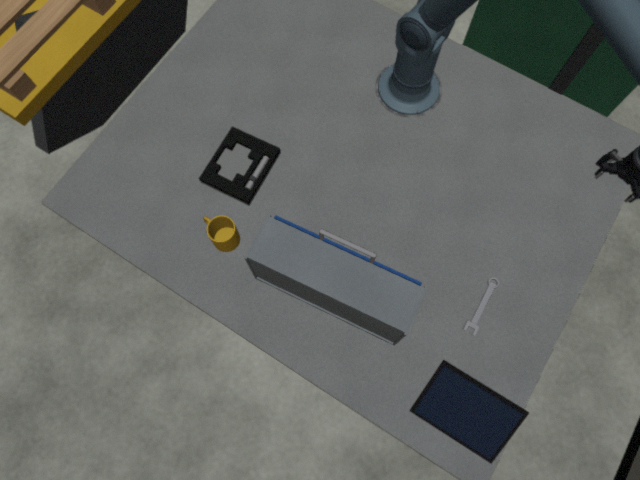

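The scene view shows the shut blue panel running (210,312)–(364,183). The tray is at about (460,205), with its stud on the lower-left side. The mug is at (380,158) and the wrench at (190,406). The side view shows the bar at (320,234)–(375,257), the panel top corners at (275,217) and (421,284), and the tray at about (240,165). Next I get the yaws.

```bash
cat > b.py <<'E'
from h import *
o,Rm=st(); A=cams.camera("scene"); B=cams.camera("side")
ms=silhouettes(A,"bin_bar"); print([m["p"] for m in ms])
# panel top corners by hand
for a,b in (((212,311),(421,284)),((364,184),(275,217))):
    print(tri([(A,a),(B,b)]), atz(A,a,.198), atz(B,b,.198))
# tray
for P,n in((A,"scene"),(B,"side")):
    for m in silhouettes(P,"tray")[:1]:
        cs,_=cv2.findContours(m["pixels"].astype(np.uint8),0,2); c=max(cs,key=cv2.contourArea)
        pts=np.array([atz(P,q,.032)[:2] for q in c[:,0].astype(float)],np.float32)*1000
        print(n,"tray",m["p"],cv2.minAreaRect(pts))
    u,_=lm(P,"recess"); print("recess@.014",atz(P,u,.014) if u is not None else None)
    for m in silhouettes(P,"bin_bar")[:1]:
        print("rect",np.round(np.array(m["rect"])*[640,480,640,480]))
# stud
print("stud",[atz(A,q,.03)[:2] for q in((428,204),(462,237))],[atz(B,q,.03)[:2] for q in ((249,187),(266,157))])
E
python3 b.py
```

```text
t 1.8 tcp [0.148  0.6329 0.2563] R [[-0.974, 0.228, -0.0], [0.228, 0.974, -0.0], [0.0, -0.0, -1.0]] F [ 0.4 -0.3 -0.2] gap 0.0856 gf 0.0 j [-1.44  0.38  0.04  1.6  -0.02  1.16 -0.05]
[0.88]
(array([0.61799791, 0.34585642, 0.21127301]), [1.7, 1.7]) [0.62142252 0.34871484 0.198     ] [0.61409572 0.34466502 0.198     ]
(array([ 0.66188483, -0.06123577,  0.206878  ]), [5.9, 5.9]) [ 0.66452228 -0.07063626  0.198     ] [ 0.66065271 -0.05763316  0.198     ]
scene tray 0.59 ((528.6077880859375, -291.1163330078125), (202.5544891357422, 185.42129516601562), 5.39399528503418)
recess@.014 [ 0.53265324 -0.31771012  0.014     ]
rect [215. 191. 149. 133.]
side tray 0.73 ((532.2449340820312, -290.505126953125), (211.92604064941406, 182.81459045410156), 6.172917366027832)
recess@.014 [ 0.52147709 -0.32192107  0.014     ]
rect [271. 215. 150.  71.]
stud [array([ 0.57660248, -0.22953994]), array([ 0.45798025, -0.24192071])] [array([ 0.57787566, -0.22460672]), array([ 0.46846405, -0.23807958])]
```

>>> send_rows(
  targets=[
    [1,[-291,-185,-144],0.6],
    [1,[-291,-185,-144],0.6],
    [1,[-291,-185,-144],0.6],
    [1,[-291,-185,-144],0.6],
    [1,[-291,-185,-144],0.6],
    [1,[-291,-185,-144],0.6],
    [1,[-291,-185,-144],0.6],
    [1,[-291,-185,-144],0.6],
    [1,[-291,-185,-144],0.6],
    [1,[-291,-185,-144],0.6],
    [1,[-291,-185,-144],0.6],
    [1,[-291,-185,-144],0.6],
  ],
)

```text
time: 3.25
tcp_pos: [0.389, 0.3866, 0.4004]
tcp_rot: [-0.0, 0.403, 0.915, 0.0]
ft_force: [-0.3, -0.2, -0.0]
finger_gap: 0.0855
grasp_force: 0.0
```

```bash
cat > g.py <<'E'
# usage: g.py x y z yawdeg(of tool y, mod 180): prints the tool shift to get there
from h import *; import sys
o,Rm=st(); t=np.array([float(v) for v in sys.argv[1:4]]); print("shift mm",np.round(Rm.T@(t-o["tcp_pos"])*1000,1))
if len(sys.argv)>4:
    a=np.degrees(np.arctan2(Rm[1,1],Rm[0,1])); d=(float(sys.argv[4])-a+90)%180-90; print("turn",round(-np.radians(d),3))
E
python3 g.py 0.60 0.14 0.40 6.2
```

```text
t 3.25 tcp [0.389  0.3866 0.4004] R [[-0.675, 0.738, -0.001], [0.738, 0.675, 0.001], [0.001, 0.0, -1.0]] F [-0.3 -0.2 -0. ] gap 0.0855 gf 0.0 j [-1.16  0.09  0.32  1.67 -0.03  1.39 -0.09]
shift mm [-324.4  -10.7    0. ]
turn 0.632
```

>>> send_rows(
  targets=[
    [1,[-324,-11,0],0.632],
    [1,[-324,-11,0],0.632],
    [1,[-324,-11,0],0.632],
    [1,[-324,-11,0],0.632],
    [1,[-324,-11,0],0.632],
    [1,[-324,-11,0],0.632],
    [1,[-324,-11,0],0.632],
    [1,[-324,-11,0],0.632],
    [1,[-324,-11,0],0.632],
    [1,[-324,-11,0],0.632],
  ],
)

```text
time: 4.08
tcp_pos: [0.6001, 0.1393, 0.3988]
tcp_rot: [-0.0, 0.668, 0.744, -0.001]
ft_force: [-0.3, 0.7, -1.3]
finger_gap: 0.0857
grasp_force: 0.0
```

```bash
cat > c.py <<'E'
from h import *
o,Rm=st(); P={n:cams.camera(n) for n in("scene","side","wrist")}; save(P["wrist"],"w1")
print("wristcam",ray(P["wrist"],(320,240)))
for n in ["bin_bar","bin_hinge","fork_mid","step_block","angle"]:
    ob=[];s=n+": "
    for c in P:
        u,pp=lm(P[c],n)
        if u is not None: s+=f"{c} {np.round(u,1)} {pp:.2f}; "; ob.append((P[c],u))
    if len(ob)>1: X,e=tri(ob); s+=f"X {np.round(X,4)} e {e}"
    print(s)
E
python3 c.py
```

```text
t 4.08 tcp [0.6001 0.1393 0.3988] R [[-0.106, 0.994, -0.002], [0.994, 0.106, -0.001], [-0.001, -0.002, -1.0]] F [-0.3  0.7 -1.3] gap 0.0857 gf 0.0 j [-0.79  0.26  0.61  1.52 -0.15  1.41 -0.06]
wristcam (array([0.59136297, 0.20851309, 0.51715632]), array([ 0.02720662, -0.26764759, -0.96313268]))
bin_bar: scene [294.1 243.7] 0.82; side [347.1 243.6] 0.90; wrist [378.2 234.7] 0.92; X [0.6344 0.1393 0.2352] e [3.7, 1.9, 4.3]
bin_hinge: scene [298.4 268. ] 0.78; wrist [354.9 187.9] 0.73; X [ 0.6426  0.1323 -0.0138] e [1.3, 1.3]
fork_mid: scene [253.5 297.5] 0.63; 
step_block: scene [254.3 297.1] 0.49; wrist [365.3  66. ] 0.92; X [0.6259 0.2654 0.0786] e [3.1, 3.1]
angle:
```

View pics/w1.png

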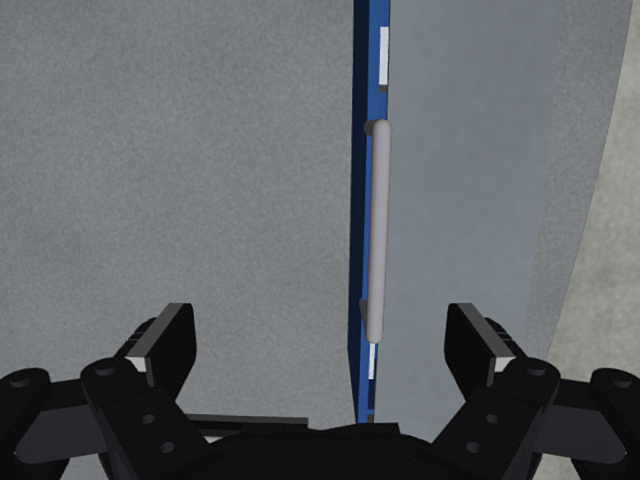

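The wrist view shows the bar running (382,122)–(375,340), nearly parallel to the pads and right of the jaw midline. The next step is to locate its ends.

```bash
cat > d.py <<'E'
from h import *
W=cams.camera("wrist")
a=atz(W,(382,126),.25);b=atz(W,(375,338),.25);print(a,b,np.linalg.norm(a-b),np.degrees(np.arctan2(-(a-b)[0],(a-b)[1])),(a+b)/2)
A=cams.camera("scene");B=cams.camera("side")
for a,b in(((265,267),(375,257)),((327,211),(320,234))): print(tri([(A,a),(B,b)]))
E
python3 d.py; python3 g.py 0.633 0.14 0.256 6.0
```

```text
[0.63054104 0.20727074 0.25      ] [0.64684946 0.06314715 0.25      ] 0.1450433524860088 6.45588696546254 [0.63869525 0.13520894 0.25      ]
(array([0.62551829, 0.21441706, 0.23199111]), [1.5, 1.5])
(array([0.64778489, 0.05842779, 0.24128814]), [14.3, 14.3])
t 5.13 tcp [0.5999 0.14   0.4003] R [[-0.109, 0.994, -0.0], [0.994, 0.109, 0.0], [0.0, -0.0, -1.0]] F [-1.   0.4  0.3] gap 0.0852 gf 0.0 j [-0.79  0.26  0.61  1.52 -0.15  1.41 -0.06]
shift mm [ -3.6  32.9 144.3]
turn 0.004
```

>>> send_rows(
  targets=[
    [1,[-5,37,0],0],
    [1,[-5,37,35],0],
    [1,[-5,37,70],0],
    [1,[-5,37,105],0],
    [1,[-5,37,130],0],
    [1,[-5,37,144],0],
    [1,[-5,37,144],0],
    [0,[-5,37,144],0],
    [0,[-5,37,144],0],
    [0,[-5,37,144],0],
    [0,[-5,37,144],0],
    [0,[-5,37,144],0],
  ],
  squeeze=40,
)

```text
time: 6.13
tcp_pos: [0.6381, 0.1393, 0.258]
tcp_rot: [0.001, 0.667, 0.745, 0.001]
ft_force: [0.4, -0.2, -0.4]
finger_gap: 0.0258
grasp_force: 0.0
```

```bash
python3 g.py 0.637 0.138 0.256 6.2; python3 -c "
from h import *
W=cams.camera('wrist');save(W,'w2');l=lm(W,'bin_bar');print(l)"
```

```text
t 6.13 tcp [0.6381 0.1393 0.258 ] R [[-0.109, 0.994, 0.003], [0.994, 0.109, 0.001], [0.001, 0.003, -1.0]] F [ 0.4 -0.2 -0.4] gap 0.0258 gf 0.0 j [-0.72  0.43  0.58  1.61 -0.25  1.17  0.03]
shift mm [-1.1 -1.2  2. ]
turn 0.001
(array([313.6  , 322.992]), 0.67)
```

>>> send_rows(
  targets=[
    [0,[0,0,0],0],
    [0,[0,0,0],0],
    [0,[0,0,0],0],
    [0,[0,0,0],0],
    [0,[0,-11,0.3],0],
    [0,[0,-21.5,1],0],
    [0,[0,-32,2.4],0],
    [0,[0,-43,4.3],0],
  ],
)

```text
time: 6.9
tcp_pos: [0.5976, 0.1347, 0.2536]
tcp_rot: [0.003, 0.668, 0.745, 0.004]
ft_force: [4.7, 0.6, 0.0]
finger_gap: 0.0108
grasp_force: 39.0
```

>>> send_rows(
  targets=[
    [0,[0,-10,2.5],0],
    [0,[0,-21,5.3],0],
    [0,[0,-31,9],0],
    [0,[0,-41,12.7],0],
    [0,[0,-50.5,17.2],0],
    [0,[0,-60,22],0],
    [0,[0,-70,27.5],0],
    [0,[0,-79,33.3],0],
    [0,[0,-87.5,39.5],0],
    [0,[0,-96,46.3],0],
    [0,[0,-104,53.5],0],
    [0,[0,-111.5,61],0],
  ],
)

```text
time: 7.9
tcp_pos: [0.4834, 0.1219, 0.1904]
tcp_rot: [0.001, 0.668, 0.745, 0.0]
ft_force: [3.2, -1.1, -3.8]
finger_gap: 0.0104
grasp_force: 38.9
```

>>> send_rows(
  targets=[
    [0,[0,-7.5,8],0],
    [0,[0,-14.5,16],0],
    [0,[0,-20.5,24.5],0],
    [0,[0,-26.5,33.5],0],
    [0,[0,-32,42.5],0],
    [0,[0,-37.5,52],0],
    [0,[0,-42,61],0],
    [0,[0,-45.5,70],0],
    [0,[0,-49.5,82],0],
    [0,[0,-49.5,82],0],
    [0,[0,-49.5,82],0],
  ],
)

```text
time: 8.82
tcp_pos: [0.4369, 0.1171, 0.109]
tcp_rot: [0.002, 0.668, 0.744, 0.002]
ft_force: [7.1, -0.8, -7.8]
finger_gap: 0.0099
grasp_force: 41.3
```

>>> send_rows(
  targets=[
    [0.4,[0,0,0],0],
    [0.4,[0,0,0],0],
    [0.4,[0,0,0],0],
    [0.4,[0,0,-20],0],
    [0.4,[0,0,-55],0],
    [0.4,[0,0,-95],0],
    [0.4,[0,0,-135],0],
    [0.4,[0,20,-175],0],
    [0.4,[0,50,-210],0],
    [0.4,[0,80,-240],0],
    [0.4,[0,100,-240],0],
    [0.4,[0,100,-240],0],
  ],
)

```text
time: 9.82
tcp_pos: [0.5382, 0.1293, 0.3518]
tcp_rot: [0.002, 0.667, 0.745, 0.003]
ft_force: [0.0, 0.2, 0.1]
finger_gap: 0.0339
grasp_force: 0.0
```

```bash
cat > e.py <<'E'
from h import *; import sys
o,Rm=st(); P={n:cams.camera(n) for n in("scene","side","wrist")}; save(P["wrist"],sys.argv[1]); save(P["scene"],sys.argv[1]+"s")
h=np.array([.638,.138,.035]); cx=np.array([np.cos(.108),np.sin(.108),0]);cy=np.array([-cx[1],cx[0],0])
for n in ["bin_bar","bin_hinge","fork","fork_mid","step_block","angle","recess"]:
    ob=[];s=n+": "
    for c in P:
        u,pp=lm(P[c],n)
        if u is not None: s+=f"{c} {np.round(u,1)} {pp:.2f}; "; ob.append((P[c],u))
    if len(ob)>1: X,e=tri(ob); s+=f"X {np.round(X,4)} e {e} cab {np.round([(X-h)@cx,(X-h)@cy],3)}"
    print(s)
E
python3 e.py w3
```

```text
t 9.82 tcp [0.5382 0.1293 0.3518] R [[-0.109, 0.994, 0.007], [0.994, 0.109, 0.001], [0.0, 0.007, -1.0]] F [0.  0.2 0.1] gap 0.0339 gf 0.0 j [-0.89  0.13  0.64  1.74 -0.08  1.29 -0.12]
bin_bar: scene [356.5 325.4] 0.62; side [374.4 200. ] 0.96; wrist [209.3 199.5] 0.70; X [0.4346 0.116  0.0867] e [2.4, 4.3, 3.1] cab [-0.205  0.   ]
bin_hinge: scene [295.1 267.1] 0.95; 
fork: scene [299.  277.1] 0.90; side [351.6 260.1] 0.63; wrist [397.6 180. ] 0.71; X [0.6098 0.1489 0.0399] e [1.0, 3.6, 3.8] cab [-0.027  0.014]
fork_mid: scene [317.1 288.8] 0.78; side [363.  237.6] 0.86; wrist [351.1 187.2] 0.89; X [0.5547 0.1435 0.0989] e [6.4, 8.0, 3.8] cab [-0.082  0.014]
step_block: scene [264.8 311.3] 0.76; side [390.6 277.6] 0.78; wrist [398.3  56.4] 0.92; X [0.5928 0.2654 0.0298] e [4.1, 5.1, 1.4] cab [-0.031  0.132]
angle: side [305.3 232.7] 0.83; wrist [387.5 310.2] 0.75; X [0.6164 0.0036 0.0509] e [3.9, 3.9] cab [-0.036 -0.131]
recess: scene [462.6 200. ] 0.85; side [234.  161.2] 0.96; X [ 0.5326 -0.311   0.0302] e [1.1, 1.1] cab [-0.153 -0.435]
```

View pics/w3.png

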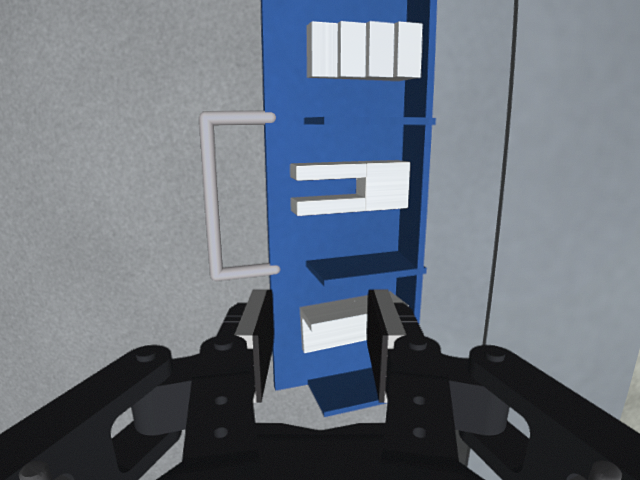

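View pics/w3s.png

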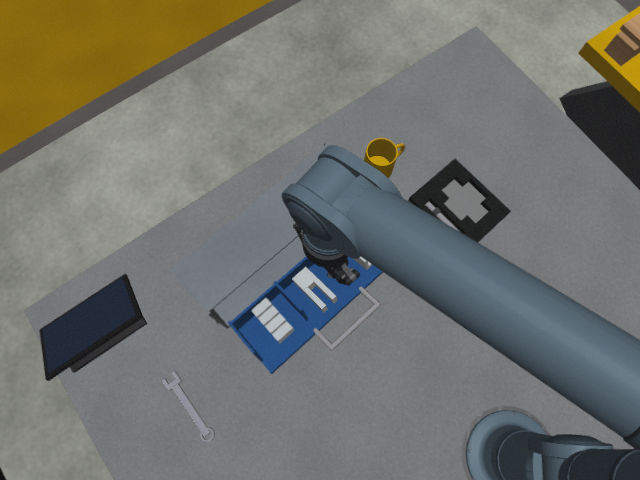

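The wrist view shows the bin fully out with the fork in the middle pocket. Its top face spans about (299,165)–(410,162) and (299,214)–(409,208). The step block is above it at (365,50) and the angle below at (340,325). The scene view agrees.

```bash
cat > f.py <<'E'
from h import *
W=cams.camera("wrist"); g=W["pixels"].astype(int).min(2)
m=np.zeros((480,640),np.uint8); m[150:225,280:420]=(g[150:225,280:420]>205)
print(g[170,284:304],g[185,400:415],g[158:168,390],g[203:215,390])
n,l,s,_=cv2.connectedComponentsWithStats(m); i=1+np.argmax(s[1:,4]); q=np.argwhere(l==i)[:,::-1].astype(float)
h=np.array([.6395,.139,.035]); cx=np.array([np.cos(.108),np.sin(.108),0]);cy=np.array([-cx[1],cx[0],0]);z=np.array([0,0,1.])
th=1.25; al=-np.sin(th)*cx+np.cos(th)*z; nn=np.cos(th)*cx+np.sin(th)*z
def pl(uv):
    o,d=ray(W,uv); p=o+d*((h+.024*nn-o)@nn)/(d@nn); return np.array([(p-h)@al,(p-h)@cy])*1000
pts=np.array([pl(u) for u in q],np.float32); print(len(q),cv2.minAreaRect(pts),pts.min(0),pts.max(0))
b=cv2.boxPoints(cv2.minAreaRect(pts)); c=b.mean(0)/1000
mid=h+al*c[0]+cy*c[1]+nn*.012; print("mid",mid,"proj mid",[np.round(proj(W,mid),1)])
E
python3 f.py
```

```text
[ 53  54  56  53  84 112 117 119 120 119 137 207 234 233 232 232 232 232
 232 233] [227 227 227 226 227 231 237 117  23  14  18  22  20  20  20] [ 51  60  91 103 191 230 229 227 227 230] [229 228 230 232 237 204  69  42  52  50  52  54]
3814 ((88.63175964355469, 8.57813835144043), (43.33502960205078, 109.07415008544922), 89.78368377685547) [ 34.11895  -13.205479] [143.20953  30.40084]
mid [0.55871706 0.13886977 0.07433539] proj mid [array([348.5, 185.5])]
```

```bash
python3 g.py 0.562 0.1393 0.30 96.2
```

```text
t 11.07 tcp [0.5338 0.1278 0.349 ] R [[-0.109, 0.994, -0.0], [0.994, 0.109, -0.0], [-0.0, -0.0, -1.0]] F [ 0.1 -0.4  0.2] gap 0.0341 gf 0.0 j [-0.89  0.13  0.64  1.75 -0.08  1.29 -0.12]
shift mm [ 8.4 29.3 49. ]
turn -1.57
```

>>> send_rows(
  targets=[
    [0.75,[8,29,49],-0.12],
    [0.75,[8,29,49],-0.24],
    [0.75,[8,29,49],-0.36],
    [0.75,[8,29,49],-0.48],
    [0.75,[8,29,49],-0.6],
    [0.75,[8,29,49],-0.72],
    [0.75,[8,29,49],-0.84],
    [0.75,[8,29,49],-0.96],
    [0.75,[8,29,49],-1.08],
    [0.75,[8,29,49],-1.2],
    [0.75,[8,29,49],-1.32],
    [0.75,[8,29,49],-1.44],
  ],
)

```text
time: 12.07
tcp_pos: [0.5618, 0.1389, 0.2999]
tcp_rot: [-0.0, 0.008, 1.0, -0.0]
ft_force: [-0.1, 0.7, -0.4]
finger_gap: 0.0637
grasp_force: 0.0
```

>>> send_rows(
  targets=[
    [0.75,[0,0,0],-0.12],
    [0.75,[0,0,0],-0.13],
    [0.75,[0,0,30],-0.13],
    [0.75,[0,0,60],-0.13],
    [0.75,[0,0,90],-0.13],
    [0.75,[0,0,100],-0.13],
    [0.75,[0,0,100],-0.13],
  ],
)

```text
time: 12.65
tcp_pos: [0.5592, 0.1383, 0.1966]
tcp_rot: [-0.004, -0.053, 0.999, -0.001]
ft_force: [0.4, 0.7, 0.3]
finger_gap: 0.064
grasp_force: 0.0
```

```bash
python3 g.py 0.562 0.1393 0.091 96.2;python3 -c "
from h import *
W=cams.camera('wrist');save(W,'w4');print(lm(W,'fork_mid'),proj(W,[.5587,.1389,.0743]))"
```

```text
t 12.65 tcp [0.5592 0.1383 0.1966] R [[-0.994, -0.106, -0.007], [-0.106, 0.994, -0.003], [0.007, -0.002, -1.0]] F [0.4 0.7 0.3] gap 0.064 gf 0.0 j [-0.67  0.33  0.42  1.85 -0.15  1.01  1.49]
shift mm [ -3.7   0.9 105.6]
turn -0.002
(array([324.608, 243.888]), 0.59) [323.97929761 241.56057567]
```

View pics/w4.png

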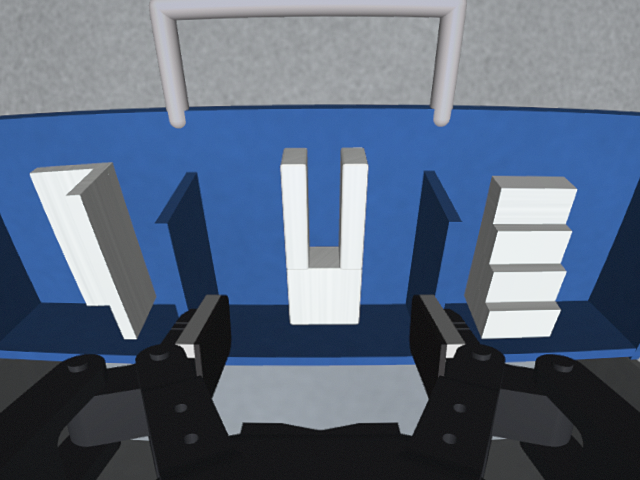

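The wrist view shows the fork centred between the open pads, at (324,240), with clear gaps to both dividers. Now I descend and grip it.

>>> send_rows(
  targets=[
    [0.75,[-1,0,30],0],
    [0.75,[-1,0,60],0],
    [0.75,[-1,0,80],0],
    [0.75,[-1,0,93],0],
    [0.75,[-1,0,102],0],
    [0.75,[-1,0,107],0],
    [0.75,[-1,0,107],0],
    [0.75,[-1,0,107],0],
  ],
)

```text
time: 13.42
tcp_pos: [0.5665, 0.1397, 0.0959]
tcp_rot: [0.004, -0.053, 0.999, 0.001]
ft_force: [2.3, -0.1, 3.6]
finger_gap: 0.064
grasp_force: 0.0
```

>>> send_rows(
  targets=[
    [0,[0,0,0],0],
    [0,[0,0,0],0],
    [0,[0,0,0],0],
    [0,[0,0,0],0],
    [0,[0,0,0],0],
    [0,[0,0,0],0],
  ],
  squeeze=70,
)

```text
time: 13.92
tcp_pos: [0.5643, 0.1396, 0.095]
tcp_rot: [0.002, -0.054, 0.999, 0.001]
ft_force: [0.8, -0.2, 8.2]
finger_gap: 0.0421
grasp_force: 72.0
```

>>> send_rows(
  targets=[
    [0,[0,0,-8],0],
    [0,[0,0,-20],0],
    [0,[0,0,-40],0],
    [0,[0,0,-70],0],
    [0,[0,0,-100],0],
    [0,[0,0,-130],0],
    [0,[0,0,-160],0],
    [0,[0,0,-160],0],
    [0,[0,0,-160],0],
  ],
)

```text
time: 14.67
tcp_pos: [0.5631, 0.139, 0.2547]
tcp_rot: [0.001, -0.054, 0.999, 0.001]
ft_force: [0.0, -0.6, -4.5]
finger_gap: 0.0423
grasp_force: 71.7
```

>>> send_rows(
  targets=[
    [0,[7,-37,0],0],
    [0,[14,-74,0],0],
    [0,[21,-111,0],0],
    [0,[28,-148,0],0],
    [0,[35,-185,0],0],
    [0,[42,-222,0],0],
    [0,[49,-259,0],0],
    [0,[56,-296,0],0],
    [0,[63,-333,0],0],
    [0,[70,-370,0],0],
    [0,[75,-407,0],0],
    [0,[80,-430,0],0],
  ],
)

```text
time: 15.67
tcp_pos: [0.526, -0.3011, 0.2501]
tcp_rot: [-0.003, -0.052, 0.999, -0.0]
ft_force: [-0.1, -0.4, -3.8]
finger_gap: 0.042
grasp_force: 71.8
```

```bash
python3 e.py w5; python3 g.py 0.53 -0.315 0.255 96
```

```text
t 15.67 tcp [ 0.526  -0.3011  0.2501] R [[-0.995, -0.103, -0.006], [-0.103, 0.995, -0.001], [0.006, -0.001, -1.0]] F [-0.1 -0.4 -3.8] gap 0.042 gf 71.8 j [-0.08  0.36  0.66  1.74 -0.24  1.13  2.32]
bin_bar: scene [356. 325.] 0.68; side [375.5 198.5] 0.70; X [0.4358 0.1185 0.0979] e [2.9, 2.9] cab [-0.203  0.002]
bin_hinge: scene [295.2 267.1] 0.66; 
fork: scene [468.  156.7] 0.94; side [217.4 145.3] 0.69; wrist [321.8 376.1] 0.80; X [ 0.5745 -0.3022  0.1995] e [5.8, 2.4, 5.7] cab [-0.111 -0.431]
fork_mid: scene [490.6 167.2] 0.92; side [227.3 124. ] 0.84; wrist [319.2 309.6] 0.77; X [ 0.521  -0.3048  0.235 ] e [3.7, 2.7, 2.2] cab [-0.164 -0.428]
step_block: scene [263.6 311.6] 0.80; side [386.9 280.5] 0.62; X [0.5983 0.2647 0.0052] e [0.7, 0.7] cab [-0.026  0.13 ]
angle: scene [345.1 237.2] 0.64; side [305.5 236.5] 0.92; X [0.624  0.0046 0.0526] e [2.4, 2.4] cab [-0.028 -0.131]
recess: scene [463.5 200.7] 0.96; side [237.4 161.6] 0.70; wrist [305.6 211.2] 0.86; X [ 0.5281 -0.3129  0.0213] e [3.5, 7.0, 4.5] cab [-0.158 -0.436]
t 16.87 tcp [ 0.5297 -0.2971  0.253 ] R [[-0.994, -0.108, -0.0], [-0.108, 0.994, -0.0], [0.0, 0.0, -1.0]] F [ 0.2 -0.3 -2.4] gap 0.0422 gf 72.0 j [-0.09  0.35  0.66  1.73 -0.24  1.13  2.32]
shift mm [  1.6 -17.8  -2. ]
turn 0.003
```

View pics/w5.png

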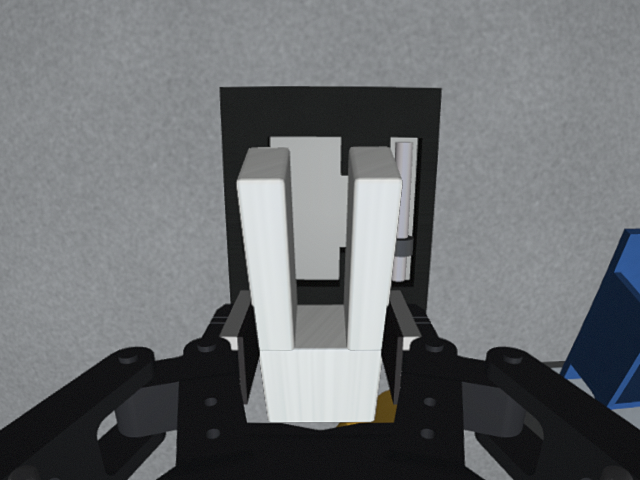

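The wrist view shows the fork held tilted, slotted end toward the robot. The tray's robot-side corners are at (220,88) and (441,88), the recess near edge is at row 137 (columns 270–341), and its floor's far edge is at row 281.

```bash
cat > k.py <<'E'
from h import *
W=cams.camera("wrist"); g=W["pixels"].astype(int).min(2)
a=atz(W,(220.5,88),.032);b=atz(W,(441,88),.032); d=(b-a); print("corners",a,b,np.linalg.norm(d),"yaw",np.degrees(np.arctan2(-d[0],d[1])))
yaw=np.arctan2(-d[0],d[1]); ux=np.array([np.cos(yaw),np.sin(yaw),0]);uy=np.array([-ux[1],ux[0],0])
c=(a+b)/2+.1*ux; print("tray c",c)
T=lambda p:np.round([(p-c)@ux*1000,(p-c)@uy*1000],1)
for n,uv,z in(("near edge L",(270,137),.032),("near R",(341,137),.032),("notch R start",(341,176),.032),("notch R end",(345,247),.032),("far floor",(315,281),.014),("far floorR",(340,280),.014),("rightfloor",(341,160),.014),("stud",(404,200),.03),("R edge far",(429,299),.032)): print(n,T(atz(W,uv,z)))
print(g[150,262:278],g[160,336:346],g[130:142,310],g[274:292,320])
A=cams.camera("scene");B=cams.camera("side")
for P,cs in((A,((455,159),(510,211),(463,255),(409,201))),(B,((235,128),(280,150),(249,203),(200,181)))):
    X=np.array([atz(P,q,.032) for q in cs]); print("tray4",X.mean(0),np.round(X[:,:2],3).tolist())
    print("recess lm",T(atz(P,lm(P,"recess")[0],.014)))
# fork tilt from wrist-view: fit 6D-lite (x,y,z,pitch) top-face corners
mp=[(238,180),(401,180),(268,422),(374,422),(289,180),(350,180)]
o=arm.get_obs()
def mod(v):
    out=[]
    for s,y in((110,-22),(110,22),(0,-22),(0,22),(110,-9),(110,9)):
        dirv=-np.cos(v[3])*ux*1+np.sin(v[3])*np.array([0,0,1]); nn=np.sin(v[3])*ux+np.cos(v[3])*np.array([0,0,1])
        R2=R.from_rotvec([0,0,v[4]]).as_matrix()
        out.append(np.array(v[:3])+R2@(dirv*(s-55)/1000+uy*y/1000+nn*.012))
    return out
r=least_squares(lambda v:np.concatenate([proj(W,X)-m for X,m in zip(mod(v),mp)]),[*(np.array(o["tcp_pos"])-[0.005,0,.02]),.3,0])
print("fork mid",r.x,"res",np.round(r.fun,1)); D=r.x[:3]-o["tcp_pos"]; print("tcp",o["tcp_pos"],"mid-tcp tray axes",D@ux,D@uy,D[2])
E
python3 k.py
```

```text
corners [ 0.44438069 -0.3847511   0.032     ] [ 0.42584943 -0.21598773  0.032     ] 0.16977774196399403 yaw 6.266326182257905
tray c [ 0.53451759 -0.2894544   0.032     ]
near edge L [-62.4 -47.6]
near R [-62.2   8. ]
notch R start [-31.6   8.2]
notch R end [27.6 12.2]
far floor [ 64.7 -13.2]
far floorR [63.8  9.3]
rightfloor [-42.7   9. ]
stud [-11.8  60.1]
R edge far [75.  86.2]
[123 124 124 122 123 123 123 122 123 120 123 122 121 122 123 124] [31 30 30 30 32 32 32 34 33 33] [172 172 174 175 175 175 175 174 173 175 175 174] [15 10 16 19 34 32 32 35 34 31 31 33 33 32 32 31 34 34]
tray4 [ 0.52566611 -0.29149129  0.032     ] [[0.633, -0.371], [0.438, -0.389], [0.421, -0.212], [0.611, -0.194]]Traceback (most recent call last):
  File "k.py", line 12, in <module>
    print("recess lm",T(atz(P,lm(P,"recess")[0],.014)))
                        ~~~^^^^^^^^^^^^^^^^^^^^^^^^^^
  File "h.py", line 19, in atz
    o,d=ray(p,uv); return o+d*(z-o[2])/d[2]
        ~~~^^^^^^
  File "h.py", line 6, in ray
    K=np.array(p["intrinsics"]); x,y=(uv[0]-K[0,2])/K[0,0],(uv[1]-K[1,2])/K[1,1]
                                      ~~^^^
TypeError: 'NoneType' object is not subscriptable
```

>>> send_rows(
  targets=[
    [0,[0,-16,0],0],
    [0,[0,-16,0],0],
    [0,[0,-16,0],0],
    [0,[0,-16,0],0],
    [0,[0,-16,0],0],
    [0,[0,-16,0],0],
  ],
)

```text
time: 17.57
tcp_pos: [0.5315, -0.3122, 0.2528]
tcp_rot: [-0.0, -0.055, 0.999, 0.0]
ft_force: [0.5, 0.3, -3.4]
finger_gap: 0.0419
grasp_force: 72.2
```

```bash
python3 -c "
from h import *;import pickle,time
for i in range(3): W=cams.camera('wrist');o=arm.get_obs();print(np.round(o['tcp_pos'],4))
save(W,'w6');pickle.dump((W,o),open('w6.pkl','wb'))"
```

```text
[ 0.5315 -0.3123  0.2529]
[ 0.5315 -0.3124  0.2529]
[ 0.5315 -0.3125  0.253 ]
```

View pics/w6.png

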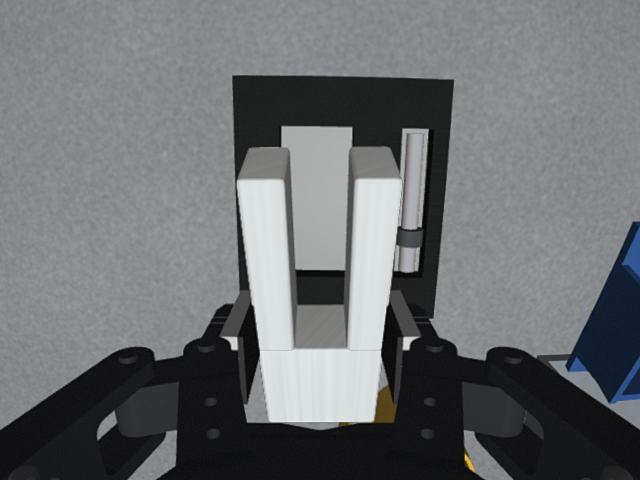

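The tray's robot-side corners are now at (233,75) and (453,80), and the recess near edge runs (281,126)–(352,127). The far floor edge is at row 270.

```bash
sed -i 's/^W=cams.*/import pickle; W,o=pickle.load(open("w6.pkl","rb")); g=W["pixels"].astype(int).min(2)/; s/^o=arm.get_obs()//; s/220.5,88/233,75.5/; s/(441,88)/(453.5,80)/; s/^    print("recess lm.*//' k.py
sed -i 's/^for n,uv,z in.*/for n,uv,z in(("near L",(281.5,126.5),.032),("near R",(352.5,127.5),.032),("far floor",(320,270),.014),("stud",(413,200),.03),("R edge far",(433.5,316),.032)): print(n,T(atz(W,uv,z)))/; s/^print(g.*/print(g[140,276:288],g[140,346:358],g[120:132,320],g[262:282,320],g[70:82,240],g[74:86,445],g[90,228:240],g[90,446:458])/' k.py; python3 k.py
```

```text
corners [ 0.43620943 -0.39092121  0.032     ] [ 0.42047771 -0.22244124  0.032     ] 0.16921285332645356 yaw 5.334493545892112
tray c [ 0.52791046 -0.29738422  0.032     ]
near L [-61.9 -47.6]
near R [-62.    7.7]
far floor [ 62.2 -15.7]
stud [-5.2 59.4]
R edge far [97.6 85.1]
[ 30  31  30  21  23 114 173 172 169 169 169 169] [172 172 171 173 176 147  66  15  25  30  30  32] [ 32  31  31  30  26  35 108 164 173 172 171 171] [167 166 166 166 166 168 170 153  51   0   6  13  13  10  21  30  30  30
  29  30] [143 142 141 144 149  70  29  29  31  34  32  32] [139 141 146 149 146  83  29  28  31  31  31  31] [130 128 133 136 102  34  25  32  31  30  30  29] [ 31  31  30  31  31  29  35 103 132 133 132 130]
tray4 [ 0.52566611 -0.29149129  0.032     ] [[0.633, -0.371], [0.438, -0.389], [0.421, -0.212], [0.611, -0.194]]
tray4 [ 0.53154481 -0.28591468  0.032     ] [[0.438, -0.375], [0.427, -0.215], [0.621, -0.194], [0.641, -0.359]]
fork mid [ 0.52844328 -0.31414992  0.22820458  0.29551447  0.01989508] res [ 1.   0.5 -0.9 -0.3  0.3  0.3 -0.7 -0.2 -2.5  0.   2.6 -0.3]
tcp [ 0.5315331  -0.31252144  0.25295162] mid-tcp tray axes -0.0032278387284367604 -0.0013341693656661207 -0.024747039172636487
```

>>> send_rows(
  targets=[
    [0,[0,-3.5,0],0.012],
    [0,[0,-3.5,35],0.012],
    [0,[0,-3.5,70],0.012],
    [0,[0,-3.5,105],0.012],
    [0,[0,-3.5,135],0.012],
    [0,[0,-3.5,160],0.012],
    [0,[0,-3.5,172],0.012],
    [0,[0,-3.5,180],0.012],
    [0,[0,-3.5,180],0.012],
    [0,[0,-3.5,180],0.012],
  ],
)

```text
time: 18.65
tcp_pos: [0.5327, -0.3173, 0.0741]
tcp_rot: [0.001, -0.048, 0.999, -0.001]
ft_force: [-0.3, 0.0, -2.6]
finger_gap: 0.0423
grasp_force: 72.1
```

>>> send_rows(
  targets=[
    [0,[0,0,0],0],
    [0,[0,0,2],0],
    [0,[0,0,4],0],
    [0,[0,0,6],0],
    [0,[0,0,8],0],
    [0,[0,0,10],0],
  ],
  squeeze=25,
)

```text
time: 19.15
tcp_pos: [0.5318, -0.3165, 0.063]
tcp_rot: [-0.0, -0.048, 0.999, 0.0]
ft_force: [-4.2, -0.7, 3.5]
finger_gap: 0.0427
grasp_force: 72.8
```

```bash
python3 g.py 0.5313 -0.316 0.050 95.6
```

```text
t 19.15 tcp [ 0.5318 -0.3165  0.063 ] R [[-0.995, -0.096, -0.0], [-0.096, 0.995, 0.0], [-0.0, 0.0, -1.0]] F [-4.2 -0.7  3.5] gap 0.0427 gf 72.8 j [ 0.04  0.62  0.54  1.82 -0.42  0.82  2.47]
shift mm [ 0.4  0.5 13. ]
turn -0.001
```

>>> send_rows(
  targets=[
    [0,[0,0,2],0],
    [0,[0,0,4],0],
    [0,[0,0,6],0],
    [0,[0,0,8],0],
    [0,[0,0,10],0],
    [0,[0,0,11],0],
    [0,[0,0,11],0],
  ],
)

```text
time: 19.73
tcp_pos: [0.53, -0.3187, 0.0547]
tcp_rot: [-0.001, -0.047, 0.999, 0.0]
ft_force: [-7.8, 1.8, 13.0]
finger_gap: 0.042
grasp_force: 75.8
```

>>> send_rows(
  targets=[
    [0.65,[0,0,0],0],
    [0.65,[0,0,0],0],
    [0.65,[0,0,0],0],
    [0.65,[0,0,0],0],
    [0.65,[0,0,-15],0],
    [0.65,[0,0,-40],0],
    [0.65,[0,0,-75],0],
    [0.65,[0,0,-115],0],
    [0.65,[0,0,-155],0],
    [0.65,[0,0,-195],0],
    [0.65,[0,0,-195],0],
    [0.65,[0,0,-195],0],
  ],
)

```text
time: 20.73
tcp_pos: [0.5337, -0.3181, 0.2518]
tcp_rot: [0.004, -0.048, 0.999, -0.002]
ft_force: [-0.7, -0.0, -0.6]
finger_gap: 0.0557
grasp_force: 0.0
```

```bash
python3 e.py w7 | grep -v angle; python3 -c "
from h import *;import pickle
W=cams.camera('wrist');o=arm.get_obs();save(W,'w8');pickle.dump((W,o),open('w8.pkl','wb'))"
```

```text
t 20.73 tcp [ 0.5337 -0.3181  0.2518] R [[-0.995, -0.096, 0.008], [-0.096, 0.995, -0.003], [-0.008, -0.004, -1.0]] F [-0.7 -0.  -0.6] gap 0.0557 gf 0.0 j [-0.06  0.38  0.67  1.71 -0.26  1.13  2.35]
bin_bar: scene [356.  328.6] 0.66; side [375.4 199.2] 0.83; X [0.4305 0.1189 0.08  ] e [1.1, 1.1] cab [-0.208  0.003]
bin_hinge: scene [469.6 198.3] 0.67; wrist [412.6 416.1] 0.69; X [ 0.5321 -0.2581  0.2206] e [41.6, 41.6] cab [-0.148 -0.382]
fork: scene [452.3 185.9] 0.78; side [224.2 174.7] 0.81; wrist [318.  260.1] 0.97; X [ 0.5801 -0.3163  0.02  ] e [2.8, 1.9, 2.4] cab [-0.107 -0.445]
fork_mid: scene [468.9 199.6] 0.87; side [237.9 156.3] 0.76; wrist [315.5 199.4] 0.67; X [ 0.52   -0.3159  0.0405] e [3.3, 9.3, 6.3] cab [-0.166 -0.439]
step_block: scene [262.6 311.6] 0.73; 
recess: scene [461.9 203.9] 0.93; side [235.8 161.2] 0.77; wrist [321.8 205.6] 0.66; X [ 0.5281 -0.3128  0.0158] e [4.0, 3.4, 4.6] cab [-0.158 -0.436]
```

View pics/w8.png

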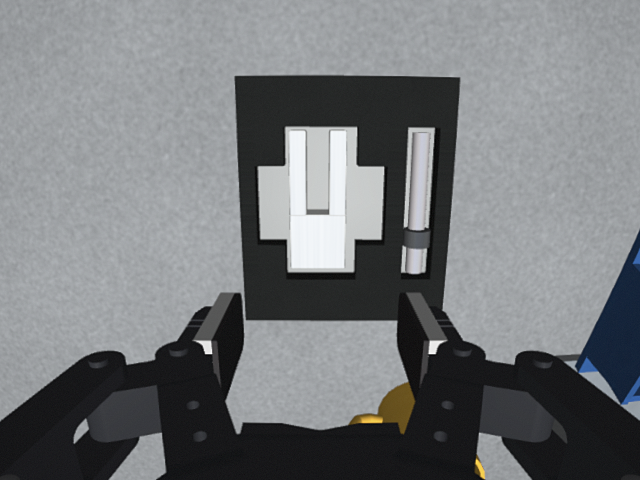

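The fork looks flat in the recess: its top face is (289,130)–(346,130) to (289,268)–(345,269), and the recess edges are (285,126)–(357,127). I check this by numbers.

```bash
cat > m.py <<'E'
from h import *;import pickle
W,o=pickle.load(open("w8.pkl","rb"))
g=W["pixels"].astype(int).min(2); print(g[240,284:296],g[240,338:358],g[262:276,315],g[122:136,297],g[122:136,337])
a=atz(W,(235.5,76),.032);b=atz(W,(459.5,78),.032);d=b-a;yaw=np.arctan2(-d[0],d[1]);ux=np.array([np.cos(yaw),np.sin(yaw),0]);uy=np.array([-ux[1],ux[0],0])
c=(a+b)/2+.1*ux; T=lambda uv,z:np.round([(atz(W,uv,z)-c)@ux*1000,(atz(W,uv,z)-c)@uy*1000],1)
print("yaw",np.degrees(yaw),np.linalg.norm(d),c)
print("recess near",T((285,126.5),.032),T((357.5,127),.032),"notch",T((257.5,165),.032),T((384.5,166),.032),"floor far",T((288,271.5),.014),T((354.5,272),.014))
q=[T(p,.038) for p in((289,130),(346,130),(289,268.5),(345,269))]; print(q,np.mean(q,0))
E
python3 m.py; python3 g.py 0.4369 0.1171 0.25 6.2
```

```text
[ 20  19  61 162 197 195 212 233 241 241 240 239] [241 240 238 238 239 238 223 202 196 197 197 197 198 196 199 201 136  46
  17  22] [240 240 239 239 241 235 206 192 195 181  99  23  12  16] [ 39  38  32  39 110 181 199 165 185 236 241 241 240 240] [ 38  36  35  35  86 166 202 166 185 236 241 241 241 241]
yaw 5.286390129935115 0.16890420335454112 [ 0.52801173 -0.29749088  0.032     ]
recess near [-62.5 -47.7] [-62.3   7.8] notch [-33.2 -69.7] [-32.7  29.6] floor far [ 61.4 -48.6] [61.7  9.8]
[array([-60. , -44.2]), array([-60.1,  -1.4]), array([ 50.1, -45.9]), array([50.4, -0.1])] [ -4.9 -22.9]
t 21.98 tcp [ 0.5318 -0.3165  0.247 ] R [[-0.995, -0.096, -0.0], [-0.096, 0.995, -0.0], [0.0, -0.0, -1.0]] F [ 0.5  1.1 -0.2] gap 0.0559 gf 0.0 j [-0.06  0.39  0.67  1.71 -0.26  1.13  2.35]
shift mm [ 52.8 440.7  -3. ]
turn 1.559
```

The fork is flat and 5 mm / 3 mm off centre, which is within tolerance. Next I shut the bin.

>>> send_rows(
  targets=[
    [0.4,[6,36,-3],0.12],
    [0.4,[12,72,-3],0.24],
    [0.4,[18,108,-3],0.36],
    [0.4,[24,144,-3],0.48],
    [0.4,[28,180,-3],0.6],
    [0.4,[32,216,-3],0.72],
    [0.4,[36,252,-3],0.84],
    [0.4,[40,288,-3],0.96],
    [0.4,[44,324,-3],1.08],
    [0.4,[47,360,-3],1.2],
    [0.4,[50,396,-3],1.32],
    [0.4,[52,425,-3],1.44],
  ],
)

```text
time: 22.98
tcp_pos: [0.4434, 0.0789, 0.2503]
tcp_rot: [0.0, 0.546, 0.838, 0.001]
ft_force: [0.9, 0.5, -1.5]
finger_gap: 0.0345
grasp_force: 0.0
```

>>> send_rows(
  targets=[
    [0.4,[0,0,0],0.119],
    [0.4,[0,0,0],0.119],
    [0.4,[0,0,0],0.119],
    [0.4,[0,0,0],0.119],
  ],
)

```text
time: 23.32
tcp_pos: [0.4442, 0.0762, 0.25]
tcp_rot: [0.0, 0.593, 0.806, -0.0]
ft_force: [0.3, -0.2, -0.2]
finger_gap: 0.0341
grasp_force: 0.0
```

```bash
python3 g.py 0.4366 0.1171 0.108 6.2; python3 -c "
from h import *
P=[cams.camera(n) for n in('scene','side','wrist')]
ob=[(p,lm(p,'bin_bar')[0]) for p in P];ob=[q for q in ob if q[1] is not None];print(len(ob),tri(ob),proj(P[2],[.4369,.1171,.103]),ob[-1][1])"; python3 g.py 0.4366 0.1171 0.108 6.2
```

```text
t 23.32 tcp [0.4442 0.0762 0.25  ] R [[-0.298, 0.955, 0.0], [0.955, 0.298, -0.0], [-0.0, 0.0, -1.0]] F [ 0.3 -0.2 -0.2] gap 0.0341 gf 0.0 j [-0.79 -0.01  0.53  2.08  0.01  1.07  0.04]
shift mm [ 41.3   4.9 142. ]
turn 0.194
3 (array([0.43867372, 0.11859884, 0.10507055]), [0.7, 1.6, 1.1]) [329.58619893 162.88012604] [332.224 163.2  ]
t 23.62 tcp [0.444  0.0769 0.25  ] R [[-0.297, 0.955, -0.0], [0.955, 0.297, 0.0], [0.0, -0.0, -1.0]] F [-0.   0.6 -0.1] gap 0.0338 gf 0.0 j [-0.79 -0.01  0.52  2.08  0.01  1.07  0.04]
shift mm [ 40.5   4.8 142. ]
turn 0.193
```

>>> send_rows(
  targets=[
    [0.4,[40,5.5,0],0.12],
    [0.4,[40,5.5,0],0.193],
    [0.4,[40,5.5,0],0.193],
    [0.4,[40,5.5,35],0.193],
    [0.4,[40,5.5,70],0.193],
    [0.4,[40,5.5,100],0.193],
    [0.4,[40,5.5,125],0.193],
    [0.4,[40,5.5,138],0.193],
    [0.4,[40,5.5,141],0.193],
    [0.4,[40,5.5,141],0.193],
  ],
)

```text
time: 24.45
tcp_pos: [0.4367, 0.1161, 0.1082]
tcp_rot: [-0.0, 0.667, 0.745, -0.001]
ft_force: [0.4, 0.5, 0.8]
finger_gap: 0.0344
grasp_force: 0.0
```

>>> send_rows(
  targets=[
    [0,[0,0,0],0],
    [0,[0,0,0],0],
    [0,[0,0,0],0],
    [0,[0,0,0],0],
    [0,[0,0,0],0],
    [0,[0,0,0],0],
  ],
  squeeze=40,
)

```text
time: 24.95
tcp_pos: [0.4371, 0.1173, 0.1102]
tcp_rot: [-0.001, 0.667, 0.745, 0.0]
ft_force: [-4.3, -1.9, 6.0]
finger_gap: 0.0105
grasp_force: 39.2
```

```bash
python3 g.py 0.638 0.139 0.256 6.2
```

```text
t 24.95 tcp [0.4371 0.1173 0.1102] R [[-0.11, 0.994, -0.001], [0.994, 0.11, 0.001], [0.001, -0.001, -1.0]] F [-4.3 -1.9  6. ] gap 0.0105 gf 39.2 j [-0.78  0.23  0.47  2.19 -0.16  0.75 -0.1 ]
shift mm [  -0.3  202.  -146. ]
turn 0.002
```

>>> send_rows(
  targets=[
    [0,[0,3.6,-10],0],
    [0,[0,7.8,-20],0],
    [0,[0,12.4,-29.7],0],
    [0,[0,17.5,-39.2],0],
    [0,[0,23,-48.4],0],
    [0,[0,29,-57.3],0],
    [0,[0,35.6,-65.8],0],
    [0,[0,42.5,-74],0],
    [0,[0,49.8,-82],0],
    [0,[0,57.4,-89.5],0],
    [0,[0,65.5,-96.6],0],
    [0,[0,74,-103.4],0],
  ],
)

```text
time: 25.95
tcp_pos: [0.5029, 0.1247, 0.2127]
tcp_rot: [-0.008, 0.667, 0.745, -0.008]
ft_force: [-21.3, -2.9, 15.1]
finger_gap: 0.0102
grasp_force: 39.9
```

>>> send_rows(
  targets=[
    [0,[0,8.7,-6.3],0],
    [0,[0,17.7,-12],0],
    [0,[0,27,-17.5],0],
    [0,[0,36.6,-22.4],0],
    [0,[0,46.4,-27],0],
    [0,[0,56.4,-30.8],0],
    [0,[0,66.6,-34.2],0],
    [0,[0,77,-37],0],
    [0,[0,87.4,-39.5],0],
    [0,[0,98,-41.4],0],
    [0,[0,108.6,-42.7],0],
    [0,[0,119.4,-43.5],0],
  ],
)

```text
time: 26.95
tcp_pos: [0.6318, 0.1393, 0.2607]
tcp_rot: [0.001, 0.667, 0.745, 0.002]
ft_force: [-2.7, -0.0, 4.3]
finger_gap: 0.0104
grasp_force: 42.8
```

>>> send_rows(
  targets=[
    [0,[0,5,-0.3],0],
    [0,[0,10,-0.3],0],
    [0,[0,12,-0.3],0],
    [0,[0,12,-0.3],0],
    [0,[0,12,-0.3],0],
  ],
)

```text
time: 27.37
tcp_pos: [0.6373, 0.1399, 0.2609]
tcp_rot: [-0.005, 0.667, 0.745, -0.003]
ft_force: [-18.9, -2.5, 18.4]
finger_gap: 0.0103
grasp_force: 44.1
```

>>> send_rows(
  targets=[
    [0,[0,-1,2],0],
    [0,[0,-1,2],0],
    [0.4,[0,-1,2],0],
    [0.4,[0,-1,2],0],
    [0.4,[0,-1,2],0],
    [0.4,[0,-1,2],0],
    [0.4,[0,-1,-25],0],
    [0.4,[0,-1,-60],0],
    [0.4,[0,-1,-100],0],
    [0.4,[0,-20,-140],0],
    [0.4,[0,-37,-140],0],
    [0.4,[0,-37,-140],0],
  ],
)

```text
time: 28.37
tcp_pos: [0.6052, 0.1352, 0.4009]
tcp_rot: [0.001, 0.668, 0.745, 0.003]
ft_force: [0.0, -0.5, -1.1]
finger_gap: 0.0344
grasp_force: 0.0
```

```bash
python3 e.py w9; python3 -c "
from h import *
W=cams.camera('wrist');S=cams.camera('scene');B=cams.camera('side');st()
im=np.hstack([W['pixels'],S['pixels']])[:,:,::-1];cv2.imwrite('pics/fin.png',cv2.resize(im,(800,300)))
print([lm(p,n)[0] for n in('mug','wrench','fork_mid') for p in(S,B)])"
```

```text
t 28.37 tcp [0.6052 0.1352 0.4009] R [[-0.109, 0.994, 0.007], [0.994, 0.109, 0.003], [0.003, 0.007, -1.0]] F [ 0.  -0.5 -1.1] gap 0.0344 gf 0.0 j [-0.72  0.25  0.54  1.51 -0.13  1.41 -0.07]
bin_bar: scene [290.8 242.5] 0.64; side [345.8 245.2] 0.72; wrist [374.9 225.6] 0.79; X [0.6392 0.1402 0.2354] e [3.1, 0.4, 3.5] cab [0.001 0.002]
bin_hinge: scene [296.8 265.5] 0.63; wrist [349.7 181.4] 0.70; X [0.6382 0.1385 0.0365] e [2.0, 2.0] cab [0. 0.]
fork: scene [451.4 187. ] 0.66; side [225.  177.8] 0.65; X [ 0.5828 -0.319   0.0033] e [4.5, 4.5] cab [-0.104 -0.448]
fork_mid: scene [468.9 199.8] 0.60; side [235.5 156.4] 0.96; X [ 0.5214 -0.3128  0.0465] e [2.0, 2.0] cab [-0.164 -0.436]
step_block: scene [254.8 299.7] 0.53; 
angle: scene [334.1 225.3] 0.56; wrist [350. 182.] 0.66; X [0.5741 0.1527 0.482 ] e [51.4, 51.4] cab [-0.062  0.022]
recess: scene [459.6 202.7] 0.60; side [234.5 163. ] 0.92; X [ 0.5332 -0.309   0.0172] e [3.6, 3.6] cab [-0.152 -0.433]
t 29.72 tcp [0.6046 0.1359 0.3962] R [[-0.109, 0.994, -0.0], [0.994, 0.109, 0.0], [0.0, -0.0, -1.0]] F [ 0.1  0.5 -0.9] gap 0.0346 gf 0.0 j [-0.72  0.26  0.54  1.51 -0.13  1.41 -0.07]
[array([376.128, 166.8  ]), array([224.832, 239.712]), array([187.712, 409.488]), array([483.072, 307.104]), array([468.672, 198.816]), array([234.688, 158.208])]
```

View pics/fin.png

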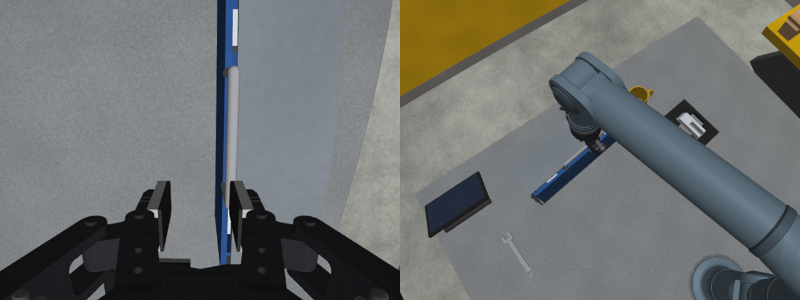

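The bar is back at its original place (cabinet x ≈ 0), the bin is shut, the fork is in the recess, and the mug and wrench haven't moved. Handing in.

```bash
python3 -c "
from h import *
print(arm.sign_off())"
```

```text
the job is handed in; nothing more can be done
None
```

The job is handed in (no verdict was returned): the clamp lies flat in the recess about 5 mm off centre, the bin is shut, and the mug and wrench look unmoved; the step block and angle shut away with the bin, but I could not check their exact positions afterwards.

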